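# Load a wax block into the scanner nest with tongs

### The arm

A 6-joint arm with a two-finger parallel gripper is mounted at the origin on the work surface. World frame = base frame: x ahead of the robot, y to its left, z up, the work surface at z = 0. Lengths are in m, angles in rad, forces in N, time in s.
With the tool pointing down it reaches from about 0.325 to 0.775 m from the base axis. Payload 5.5 kg.
Tool frame: the origin (TCP) lies between the finger pads, 19 mm behind the fingertips; this is the grasp point; z points along the fingers, y is the line along which they close (so a half turn about z gives the same grasp; the last joint's range is limited). The gripper opens to 85 mm and grips with 20 to 120 N. Pads are 22 mm wide; open, the fingers measure 114 mm over their backs; the gripper's body (76 mm by 85 mm) begins 54 mm behind the grasp point. The pads swing forward as they close: fully open they stand 13 mm farther back than shut.
Start: joints at [-0.057, 0.091, 1.231, -0, 1.82, -0.057], TCP at [0.6, -0, 0.25] pointing down, gripper open.
Joint ranges: [-2.87, 2.87], [-0.86, 2.18], [0.17, 2.46], [-1.51, 4.65], [0.06, 2.69], [-2.65, 2.65]. Speed limits (rad/s): [2.57, 2.57, 3.01, 3.14, 3.14, 3.14].

### API

Orientations are given as a 3x3 rotation matrix whose columns are the frame's x, y, z axes.
In Python, from bench import bot gives the robot as it stands.
- The arm moves only by the tool move_arm, never from a script. Its argument "increments" is a list of rows, each a list of 3 entries, a list of its own where there are three numbers: the shift along the world's x, y, z in m, then the turn about the world's z in degrees, then the finger opening in m, from 0 to 0.0854. A call has exactly 5 rows; each row is the pose to reach, as a shift and turn from the pose commanded when the call began; what a row does not reach only later rows make up. A row lasts 1/12 s, in which the tool goes at most 41.7 mm and 7.16 degrees, less where a joint would pass 70% of its speed; a pose out of reach is approached as far as the arm can. A call with a gripper value outside its range is refused whole. The fingers move at their own pace and stop on an object; "force" is the grip in N (left out, the last holds). Time passes only in rows, so rows that repeat a pose let the fingers close, or fill a call up. It gives the time, the measured TCP pose, the force, the opening and the grip force at its end, in the units of the state.
- bot.read_state(): the state, without advancing time (a new reading comes with each control period).
- bot.read_camera(name): name is "scene" or "side" or "wrist"; returns a dict with "pixels" (480x640x3 uint8, red, green, blue), "mtx" (3x3 intrinsics, pixels), "R" (3x3) and "t" (3): a world point X has camera coordinates R X + t. Camera axes: x right, y down, z forward; pixel columns grow to the right and rows downward; lengths in m; the calibration is good to about 2 mm. The wrist camera is an equidistant fisheye: a pixel r from the principal point sees the ray r / f radians off the axis. A picture is of the moment at which its call begins. There is no depth.
- bot.hand_in(): hands the job in; it is judged then, once.
The state is a dict: "clock": time; "q": joint angles; "qvel": joint speeds; "tau": joint torques, N m; "eef_pos": TCP position; "tool_rot": TCP orientation; "contact_force": force on the tool from outside, world axes, zero at the start; "ft_torque": the same for the moment, N m; "finger_gap": finger opening in m; "finger_force": force on a finger pad.
Only numpy, scipy, OpenCV 4.12 (cv2) and the standard library are available. Lean on these libraries where they do the work, as an engineer would, in place of code of your own. Each camera call takes 0.05 s, during which the arm holds its last target. There are 200 camera calls.

### The job

Take the spring tongs out of their stand and use them to lift the long wax block off the chilled plate and seat it flat and square, fully down, in the pocket of the scanner's nest (either way round). Only the tongs may touch the block, never the gripper, and do not let it drop. Then put the tongs back upright in their stand, and leave everything else where it is.

Things in the scene. Friction and masses are not known exactly. Their poses are not given: they have to be found in the camera images.
- tongs: Steel spring tongs, 146 mm tall, upright, tips down. Origin midway between the tips at tip level, z up to the round bow. Legs (16 mm wide along x) at +y and -y; squeezing along y closes them. Sprung open: tip gap 54 mm, 68 mm over the outside of the tips. Rubber tip pads are 14 mm wide and tall, from the tip up. Open, the tips lift 1 mm. 0.1 kg.
- tongs_grip (a point): Between the black grip plates (24 mm wide, 76 to 120 mm above the tips), 98 mm above the tips: put the TCP here, pointing down, closing along the tongs' y; the bow then ends 48 mm above the TCP. Width over the plates here against tip gap: 59 mm (open) - 54; 57 - 47; 52 - 30 (pads parallel). The spring pushes back 6 N open, 9 N at 52 mm; squeeze with 40 to 60 N to hold the block.
- stand: Stand for the tongs, fixed: a rectangular open aluminium well on a dark plate of 100 x 120 mm. Origin under its centre; the well's opening is 28 mm along x and 76 mm along y, its rim 57 mm above the table, its floor 6 mm above the table. The tongs stand in it with their y along the stand's y.
- block: The long wax block (the one to move): grey flat cassette 80 x 36 x 10 mm with a cream wax body 72 x 30 x 16 mm on it, 26 mm tall in all, about 80 g. Origin at the centre of its underside, x along its length, z up. Tongs pinch the wax across its 30 mm width, tips about 12 mm above the underside so that they clear the nest.
- block_a: A short wax block, 44 x 36 x 26 mm, same make, on the chilled plate. Origin at the centre of its underside, x along its length. Leave it.
- block_b: Another short wax block, 44 x 36 x 26 mm, on the chilled plate. Leave it.
- coldplate: Chilled plate, fixed, 180 x 300 mm (x, y), top 30 mm above the table, on which the three blocks lie. Origin under its centre.
- nest: Block scanner, fixed: an aluminium nest plate 130 x 90 x 20 mm (x, y, z) with a rectangular pocket, and a white housing 55 mm tall from x = 66 to 156 mm. Origin under the centre of the nest plate; x along the pocket's length.
- nest_pocket (a point): Centre of the pocket's floor, 12 mm above the table, axes as the nest's. The pocket is 83 x 39 mm and 8 mm deep, with a 3 mm chamfer; its plate's face is 20 mm above the table, so a seated block stands 18 mm above the face.
- bottle: Amber reagent bottle, 60 mm wide, 130 mm tall, at the far side. Leave it.
- jar: White jar, 68 mm wide, 80 mm tall, at the far side. Leave it.

How it is judged:
By the outcome, as a careful person would: the job done as asked, in the order asked, and still so for the second after the job is handed in, with the robot touching nothing.
It also fails if it takes over 56 s, if anything falls off the work surface, if the arm or the gripper's body presses on something with over 40 N, if the wrist force passes 120 N, or if a joint passes its speed limit or range.

## Working session

There is one attempt and no reset: what is moved stays moved. The work goes in short steps, Python scripts to look and compute and a tool call to move; the robot and the scene stay as the last step left them, time stands still between calls to the robot, and variables do not carry over. Pictures are saved under pics/ and viewed, at most 13 in all, crops included, and the job is handed in when it is done.

Besides the shell and the picture viewer there is one more tool, called after "Request:" as name([rows], argument=value, ...), one row to a line, values as JSON. move_arm: Moves the arm, as the interface text tells. Its arguments: {"type":"object","properties":{"increments":{"type":"array"},"force":{"type":"number"}},"required":["increments"]}

```bash
mkdir -p pics; ls; cat > h.py <<'E'
import numpy as np, cv2
from bench import bot
def ray(c,uv):
    uv=np.asarray(uv,float); K=c["mtx"]
    d=np.array([(uv[0]-K[0,2])/K[0,0],(uv[1]-K[1,2])/K[1,1],1.])
    if c.get("fish"):
        r=np.hypot(d[0],d[1]); s=np.sin(r)/max(r,1e-9); d=np.array([d[0]*s,d[1]*s,np.cos(r)])
    R=np.array(c["R"]); return -R.T@np.array(c["t"]), R.T@d
def plane(c,uv,z):
    o,d=ray(c,uv); return o+d*(z-o[2])/d[2]
def tri(c1,p1,c2,p2):
    (o1,d1),(o2,d2)=ray(c1,p1),ray(c2,p2)
    A=np.stack([d1,-d2],1); s=np.linalg.lstsq(A,o2-o1,rcond=None)[0]
    a,b=o1+s[0]*d1,o2+s[1]*d2; return (a+b)/2, np.linalg.norm(a-b)
def cam(n,save=None):
    c=dict(bot.read_camera(n)); c["fish"]=n=="wrist"
    c["mtx"]=np.array(c["mtx"]);
    if save: cv2.imwrite("pics/%s.png"%save,np.array(c["pixels"])[:,:,::-1]); np.save("pics/%s.npy"%save,c,allow_pickle=True)
    return c
def load(s): return np.load("pics/%s.npy"%s,allow_pickle=True).item()
E
python3 - <<'E'
from h import *
np.set_printoptions(precision=3,suppress=True)
for n in("scene","side","wrist"):
    c=cam(n,n+"0"); print(n,c["mtx"].tolist(),ray(c,(320,240)))
print(bot.read_state())
E
```

```text
pics
scene [[595.697655249357, 0.0, 317.51475938129425], [0.0, 595.697655249357, 247.38486465859117], [0.0, 0.0, 1.0]] (array([1.249, 0.475, 0.997]), array([-0.537, -0.409, -0.738]))
side [[453.64934972306594, 0.0, 312.41582123139244], [0.0, 453.64934972306594, 237.96743407147184], [0.0, 0.0, 1.0]] (array([ 0.433, -0.849,  0.546]), array([ 0.2  ,  0.867, -0.457]))
wrist [[371.64829954431775, 0.0, 319.63348328874537], [0.0, 371.64829954431775, 240.40205918856518], [0.0, 0.0, 1.0]] (array([0.601, 0.07 , 0.372]), array([-0.   , -0.271, -0.962]))
{'clock': 0.15, 'q': array([-0.057,  0.092,  1.232, -0.   ,  1.82 , -0.057]), 'qvel': array([ 0.   , -0.001, -0.003,  0.   , -0.   , -0.   ]), 'tau': array([  0.001, -45.937, -41.853,  -0.   ,   0.01 ,  -0.   ]), 'eef_pos': array([0.6  , 0.   , 0.249]), 'tool_rot': array([[-0.   ,  1.   , -0.002],
       [ 1.   ,  0.   ,  0.   ],
       [ 0.   , -0.002, -1.   ]]), 'contact_force': array([0.156, 0.54 , 0.157]), 'ft_torque': array([ 0.004, -0.011, -0.004]), 'finger_force': 0.0, 'finger_gap': 0.0850873583792501}
```

View pics/scene0.png

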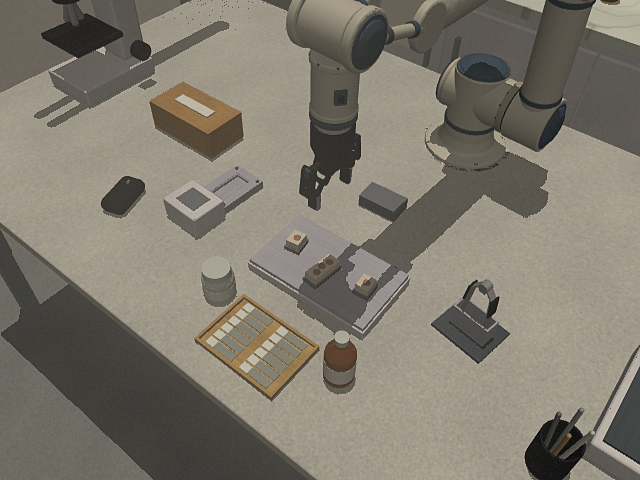

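View pics/side0.png

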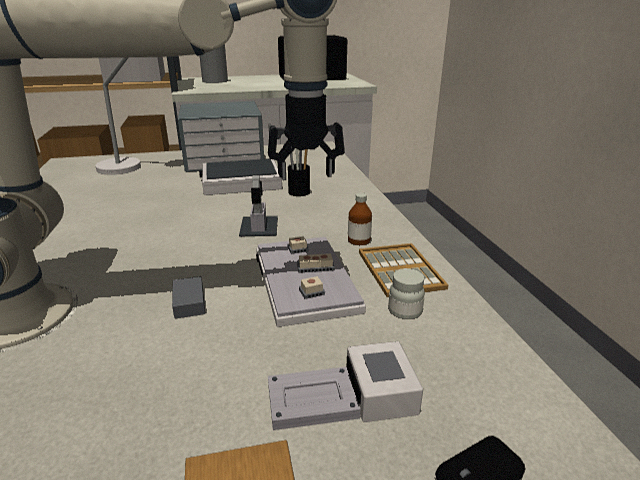

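View pics/wrist0.png

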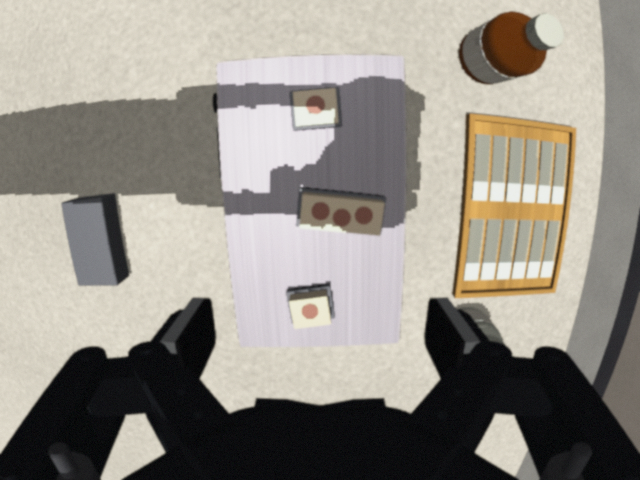

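The scene picture shows the tongs in their stand at (478,310), the cold plate at (330,275) and the nest at (230,185). The side picture shows the tongs at (258,205) and the nest pocket at (313,393). In the wrist picture the long block is at (342,212), with up in the image being world +y.

```bash
python3 - <<'E'
from h import *
np.set_printoptions(precision=4,suppress=True)
s,d,w=load("scene0"),load("side0"),load("wrist0")
print("bow",tri(s,(485,284),d,(257,183)))
print("stand corners", [plane(s,p,0.004)[:2] for p in [(432,323),(471,288),(508,332),(478,360)]])
print("stand side", [plane(d,p,0.004)[:2] for p in [(240,236),(276,236),(274,217),(243,217)]])
print("nest screws side",[plane(d,p,0.02)[:2] for p in [(278,408),(276,379),(341,371),(352,404)]])
print("nest in scene",[plane(s,p,.02)[:2] for p in [(237,165),(263,184)]])
print("block wrist",[plane(w,p,.056)[:2] for p in [(303,189),(384,194),(382,234),(299,226)]])
print("cp tri", tri(s,(409,280),d,(258,245)), [plane(w,p,.03)[:2] for p in [(219,63),(404,57),(400,342),(238,346)]])
# dark mask for block top and ridges: local contour
im=np.array(w["pixels"])[180:245,285:400]; print(im[30,::6].tolist(), im[::5,57].tolist())
E
```

```text
bow (array([0.5201, 0.3005, 0.1349]), np.float64(0.012607885861552223))
stand corners [array([0.5586, 0.24  ]), array([0.4291, 0.2573]), array([0.4807, 0.3692]), array([0.5762, 0.3537])]
stand side [array([0.4669, 0.2493]), array([0.5608, 0.2284]), array([0.5721, 0.352 ]), array([0.484 , 0.3717])]
nest screws side [array([ 0.4817, -0.3656]), array([ 0.4869, -0.3067]), array([ 0.5926, -0.3116]), array([ 0.5905, -0.3815])]
nest in scene [array([ 0.4699, -0.3848]), array([ 0.4806, -0.2876])]
block wrist [array([0.586 , 0.0258]), array([0.656 , 0.0218]), array([ 0.6556, -0.0141]), array([ 0.5821, -0.0068])]
cp tri (array([0.507 , 0.1501, 0.0226]), np.float64(0.002756553264620035)) [array([0.507 , 0.1437]), array([0.678 , 0.1482]), array([ 0.6873, -0.142 ]), array([ 0.5108, -0.1472])]
[[104, 101, 104], [104, 100, 105], [80, 79, 82], [134, 123, 105], [132, 120, 103], [95, 65, 55], [96, 65, 57], [98, 67, 58], [133, 124, 105], [99, 70, 63], [103, 79, 68], [135, 125, 105], [102, 78, 67], [92, 62, 53], [96, 68, 59], [135, 123, 105], [131, 119, 103], [104, 102, 105], [105, 101, 104], [102, 98, 102]] [[103, 99, 104], [105, 102, 106], [79, 76, 80], [74, 69, 67], [135, 123, 104], [137, 125, 106], [97, 70, 60], [96, 65, 57], [97, 67, 58], [102, 75, 64], [191, 190, 169], [221, 214, 220], [220, 212, 219]]
```

Request:
move_arm([
  [[-0.01,0.015,0.01],7,0.085],
  [[-0.02,0.03,0.02],14,0.085],
  [[-0.03,0.05,0.03],21,0.085],
  [[-0.04,0.07,0.04],28,0.085],
  [[-0.05,0.08,0.04],35,0.085],
])

```text
clock: 0.57
eef_pos: [0.5498, 0.0818, 0.2921]
tool_rot: [[-0.58, 0.815, 0.003], [0.815, 0.58, 0.001], [-0.001, 0.003, -1.0]]
contact_force: [0.6, 0.1, 1.2]
finger_gap: 0.0848
finger_force: 0.0
```

```bash
python3 - <<'E'
from h import *
cam("wrist","w1"); print(bot.read_state()["eef_pos"],bot.read_state()["tool_rot"])
E
```

```text
[0.54848298 0.08294278 0.2917754 ] [[-5.86827448e-01  8.09710324e-01  1.65428530e-03]
 [ 8.09711904e-01  5.86825079e-01  1.71997240e-03]
 [ 4.21903308e-04  2.34882152e-03 -9.99997153e-01]]
```

Request:
move_arm([
  [[-0.02,0.04,0],7,0.085],
  [[-0.04,0.08,0],14,0.085],
  [[-0.06,0.12,0],21,0.085],
  [[-0.08,0.16,0],28,0.085],
  [[-0.09,0.19,0],35,0.085],
])

```text
clock: 1.03
eef_pos: [0.4595, 0.269, 0.2898]
tool_rot: [[-0.941, 0.339, -0.0], [0.339, 0.941, -0.0], [0.0, -0.0, -1.0]]
contact_force: [1.0, 0.5, 0.2]
finger_gap: 0.0852
finger_force: 0.0
```

Request:
move_arm([
  [[0,0.01,0],7,0.085],
  [[0,0.01,0],10,0.085],
  [[0,0.01,0],10,0.085],
  [[0,0.01,0],10,0.085],
  [[0,0.01,0],10,0.085],
])

```text
clock: 1.45
eef_pos: [0.461, 0.2775, 0.2897]
tool_rot: [[-0.984, 0.177, -0.0], [0.177, 0.984, -0.0], [0.0, -0.0, -1.0]]
contact_force: [0.5, 0.2, 0.6]
finger_gap: 0.0849
finger_force: 0.0
```

```bash
python3 - <<'E'
from h import *
cam("wrist","w2"); s=bot.read_state(); print(s["clock"],s["q"],s["eef_pos"],s["tool_rot"])
E
```

```text
1.5 [ 4.78364838e-01 -6.35012024e-02  1.31604489e+00 -1.65549402e-04
  1.88940941e+00 -9.14748428e-01] [0.46110584 0.27734127 0.2897738 ] [[-9.84246667e-01  1.76800559e-01 -2.47617802e-04]
 [ 1.76800631e-01  9.84246638e-01 -3.05495062e-04]
 [ 1.89705292e-04 -3.44461480e-04 -9.99999923e-01]]
```

View pics/w2.png

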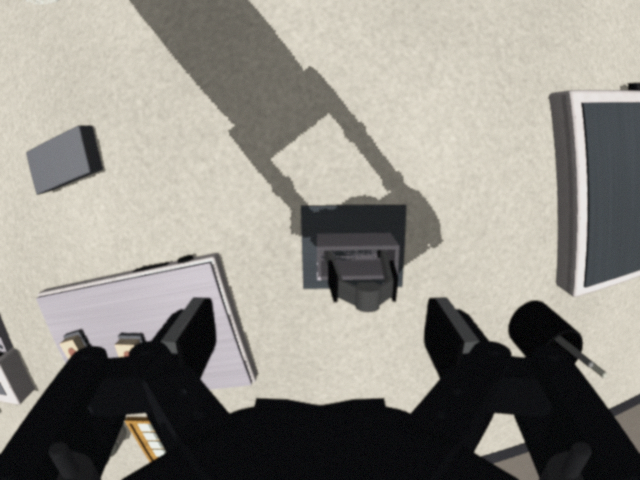

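The stand's plate is at columns 302–406 and rows 205–289, the well rim's far edge is at row 233 (318–397), and the grip plates are at (334,280) and (394,275). The image is nearly aligned with the stand. I'll take a second wrist view for height.

Request:
move_arm([
  [[-0.015,0.01,0],0,0.085],
  [[-0.03,0.03,0],0,0.085],
  [[-0.045,0.04,0],0,0.085],
  [[-0.045,0.04,0],0,0.085],
  [[-0.045,0.04,0],0,0.085],
])

```text
clock: 1.92
eef_pos: [0.4158, 0.3178, 0.2902]
tool_rot: [[-0.985, 0.174, 0.001], [0.174, 0.985, 0.0], [-0.001, 0.0, -1.0]]
contact_force: [0.6, -0.9, -0.2]
finger_gap: 0.085
finger_force: 0.0
```

```bash
python3 - <<'E'
from h import *
c=cam("wrist","w3"); s=bot.read_state(); print(s["clock"],s["eef_pos"],s["tool_rot"])
a=load("w2")["pixels"][195:320,290:420,::-1]; b=c["pixels"][150:320,240:400,::-1]
o=np.zeros((510,790,3),np.uint8); A=cv2.resize(a,None,fx=2.8,fy=2.8,interpolation=2);B=cv2.resize(b,None,fx=2.6,fy=2.6,interpolation=2)
o[:A.shape[0],:A.shape[1]]=A; o[:B.shape[0],370:370+B.shape[1]]=B[:,:420]
cv2.imwrite("pics/z1.png",o)
E
```

```text
1.9667 [0.4161714  0.31750109 0.29011451] [[-9.84606318e-01  1.74785606e-01  6.25043145e-04]
 [ 1.74785527e-01  9.84606514e-01 -1.79520089e-04]
 [-6.46799080e-04 -6.75081186e-05 -9.99999789e-01]]
```

View pics/z1.png

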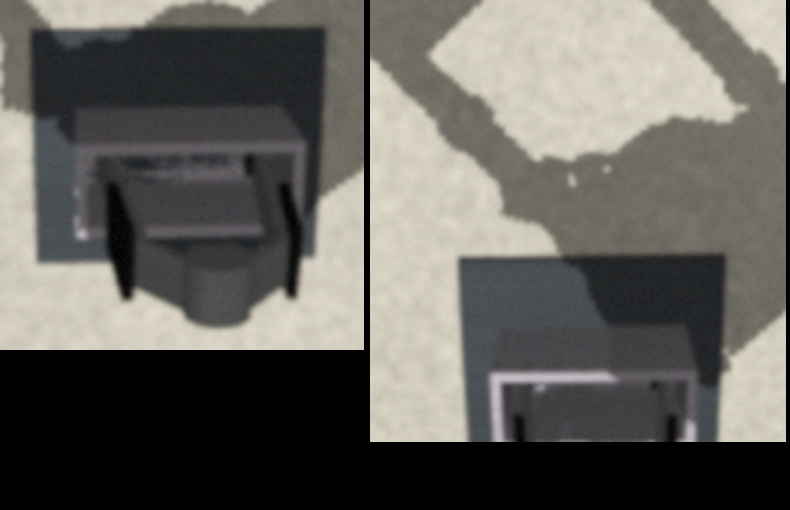

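```bash
python3 - <<'E'
from h import *
np.set_printoptions(precision=4,suppress=True)
a,b=load("w2"),load("w3"); s=load("scene0"); d=load("side0")
A=lambda u,v:(290+u/2.8,195+v/2.8); B=lambda u,v:(240+(u-370)/2.6,150+v/2.6)
print("camA",ray(a,(320,240))[0])
for n,p,q in [("rimTL",(78,142),(490,373)),("rimTR",(303,142),(696,373)),("plTL",(31,28),(459,258)),("plTR",(326,28),(725,254))]:
    print(n,tri(a,A(*p),b,B(*q)))
r=[plane(a,A(*p),.057) for p in[(78,142),(303,142),(80,240)]]; r2=[plane(b,B(*p),.057) for p in[(490,373),(696,373)]]
pl=[plane(a,A(*p),.006) for p in[(31,28),(326,28),(38,263),(314,257)]]
print(r,r2,pl)
def yaw(p,q): v=q-p; return np.degrees(np.arctan2(v[1],v[0]))-90, np.linalg.norm(v[:2])
print(yaw(r[0],r[1]),yaw(r2[0],r2[1]),yaw(pl[0],pl[1]), yaw(pl[2],pl[3]),"centre plate",np.mean(pl,0), "rimmid",(r[0]+r[1])/2)
g=[plane(a,A(*p),.126) for p in[(128,298),(292,298)]]; print("grip",g,yaw(*g),sum(g)/2, "bow",plane(a,A(218,325),.145),plane(a,A(218,250),.152))
E
```

```text
camA [0.3935 0.29   0.4131]
rimTL (array([0.4952, 0.2699, 0.067 ]), np.float64(0.00048143213574092046))
rimTR (array([0.512 , 0.3496, 0.0605]), np.float64(0.0008775182265137601))
plTL (array([0.4634, 0.257 , 0.0074]), np.float64(0.00044999348454080384))
plTR (array([0.4845, 0.3743, 0.0021]), np.float64(0.0009011069883202631))
[array([0.4983, 0.2695, 0.057 ]), array([0.5129, 0.3498, 0.057 ]), array([0.5356, 0.2635, 0.057 ])] [array([0.4993, 0.268 , 0.057 ]), array([0.514 , 0.3501, 0.057 ])] [array([0.4635, 0.2567, 0.006 ]), array([0.4839, 0.3739, 0.006 ]), array([0.5632, 0.2402, 0.006 ]), array([0.5825, 0.3575, 0.006 ])]
(np.float64(-10.312442906272182), np.float64(0.08158983318198221)) (np.float64(-10.20996621652047), np.float64(0.0833623032614299)) (np.float64(-9.906728780941165), np.float64(0.11895048063015172)) (np.float64(-9.3834107990223), np.float64(0.11881667829818528)) centre plate [0.5233 0.3071 0.006 ] rimmid [0.5056 0.3097 0.057 ]
grip [array([0.5294, 0.2796, 0.126 ]), array([0.5392, 0.3294, 0.126 ])] (np.float64(-11.105722653152384), np.float64(0.05074446030264727)) [0.5343 0.3045 0.126 ] bow [0.5339 0.3044 0.145 ] [0.5074 0.3071 0.152 ]
```

Request:
move_arm([
  [[0.03,-0.003,0],0,0.085],
  [[0.07,-0.006,0],0,0.085],
  [[0.107,-0.011,0],0,0.085],
  [[0.107,-0.011,0],0,0.085],
  [[0.107,-0.011,0],0,0.085],
])

```text
clock: 2.38
eef_pos: [0.525, 0.3052, 0.2872]
tool_rot: [[-0.984, 0.178, -0.004], [0.178, 0.984, -0.002], [0.003, -0.003, -1.0]]
contact_force: [-0.5, 0.7, 0.4]
finger_gap: 0.0852
finger_force: 0.0
```

Request:
move_arm([
  [[0,0,-0.03],0,0.085],
  [[0,0,-0.07],0,0.085],
  [[0,0,-0.1],0,0.085],
  [[0,0,-0.1],0,0.085],
  [[0,0,-0.1],0,0.085],
])

```text
clock: 2.8
eef_pos: [0.5216, 0.3063, 0.1891]
tool_rot: [[-0.985, 0.174, -0.003], [0.174, 0.985, -0.002], [0.003, -0.002, -1.0]]
contact_force: [0.3, -0.2, 0.1]
finger_gap: 0.0852
finger_force: 0.0
```

```bash
python3 - <<'E'
from h import *
s=bot.read_state(); print(s["clock"],s["eef_pos"],s["tool_rot"][:,1],s["contact_force"])
c=cam("wrist","w4");d=cam("side","s4");e=cam("scene","sc4"); s=bot.read_state(); print(s["eef_pos"])
o=np.zeros((480,790,3),np.uint8)
o[:,:390]=cv2.resize(c["pixels"][150:480,150:490,::-1],(390,480)); o[:240,390:]=cv2.resize(d["pixels"][130:250,200:400,::-1],(400,240),interpolation=2)
o[240:,390:]=cv2.resize(e["pixels"][230:350,390:590,::-1],(400,240),interpolation=2)
cv2.imwrite("pics/z2.png",o)
E
```

```text
2.8 [0.52160305 0.3063342  0.18906136] [ 0.17400917  0.98474191 -0.00204601] [ 0.26484865 -0.24230201  0.07412503]
[0.52365486 0.30754266 0.19420138]
```

View pics/z2.png

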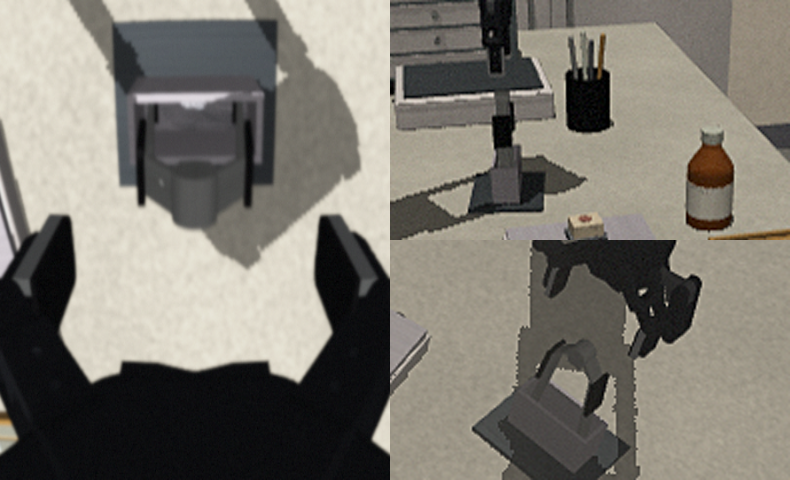

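The fingers (inner edges at crop columns 75 and 315) are centred on the bow at column 195. Descending now.

Request:
move_arm([
  [[0,0,-0.02],0,0.085],
  [[0,0,-0.045],0,0.085],
  [[0,0,-0.07],0,0.085],
  [[0,0,-0.085],0,0.085],
  [[0,0,-0.085],0,0.085],
])

```text
clock: 3.37
eef_pos: [0.5221, 0.3068, 0.1035]
tool_rot: [[-0.985, 0.174, -0.002], [0.174, 0.985, -0.001], [0.002, -0.002, -1.0]]
contact_force: [-0.5, 0.2, 0.2]
finger_gap: 0.085
finger_force: 0.0
```

Request:
move_arm([
  [[0,0,0],0,0.06],
  [[0,0,0],0,0.058],
  [[0,0,0],0,0.056],
  [[0,0,0],0,0.054],
  [[0,0,0],0,0.052],
], force=30)

```text
clock: 3.78
eef_pos: [0.5242, 0.308, 0.1087]
tool_rot: [[-0.985, 0.173, 0.005], [0.173, 0.985, 0.003], [-0.005, 0.004, -1.0]]
contact_force: [-0.2, 1.1, 7.2]
finger_gap: 0.0519
finger_force: 12.5
```

Request:
move_arm([
  [[0,0,0],0,0.056],
  [[0,0,0],0,0.056],
  [[0,0,0],0,0.056],
  [[0,0,0],0,0.056],
  [[0,0,0],0,0.056],
])

```text
clock: 4.2
eef_pos: [0.5234, 0.3068, 0.1067]
tool_rot: [[-0.985, 0.174, 0.002], [0.174, 0.985, 0.0], [-0.002, 0.001, -1.0]]
contact_force: [-1.1, -0.7, 6.0]
finger_gap: 0.056
finger_force: 4.4
```

Request:
move_arm([
  [[0,0,0.0],0,0.054],
  [[0,0,0.005],0,0.054],
  [[0,0,0.03],0,0.054],
  [[0,0,0.065],0,0.054],
  [[0,0,0.1],0,0.054],
])

```text
clock: 4.62
eef_pos: [0.5217, 0.3065, 0.204]
tool_rot: [[-0.985, 0.174, -0.004], [0.174, 0.985, -0.002], [0.004, -0.003, -1.0]]
contact_force: [1.0, 0.3, -0.5]
finger_gap: 0.0537
finger_force: 7.1
```

Request:
move_arm([
  [[0.0,0,0.03],0,0.054],
  [[0.01,-0.02,0.045],1,0.054],
  [[0.03,-0.06,0.045],2,0.054],
  [[0.05,-0.1,0.045],3,0.054],
  [[0.06,-0.14,0.045],4,0.054],
])

```text
clock: 5.03
eef_pos: [0.582, 0.1714, 0.2496]
tool_rot: [[-0.995, 0.102, -0.0], [0.102, 0.995, -0.0], [0.0, -0.0, -1.0]]
contact_force: [2.1, -0.3, -0.7]
finger_gap: 0.054
finger_force: 7.1
```

Request:
move_arm([
  [[0.01,-0.03,0],1,0.054],
  [[0.02,-0.06,0],1,0.054],
  [[0.02,-0.06,0],1,0.054],
  [[0.02,-0.06,0],1,0.054],
  [[0.02,-0.06,0],1,0.054],
])

```text
clock: 5.45
eef_pos: [0.601, 0.1126, 0.2495]
tool_rot: [[-0.996, 0.088, -0.001], [0.088, 0.996, 0.0], [0.001, 0.0, -1.0]]
contact_force: [-0.3, 0.4, -0.9]
finger_gap: 0.0543
finger_force: 7.1
```

```bash
python3 - <<'E'
from h import *
cam("wrist","w5");s=bot.read_state(); print(s["eef_pos"],s["tool_rot"][:,1],s["contact_force"],s["finger_gap"],s["finger_force"])
E
```

```text
[0.60090738 0.11322972 0.24962359] [8.64005297e-02 9.96260432e-01 3.15232102e-04] [-0.05052814  0.37930485 -1.71608482] 0.05440424534046016 7.101207599043846
```

Request:
move_arm([
  [[0,-0.035,0],0,0.054],
  [[0,-0.07,0],0,0.054],
  [[0,-0.11,0],0,0.054],
  [[0,-0.15,0],0,0.054],
  [[0,-0.19,0],0,0.054],
])

```text
clock: 5.92
eef_pos: [0.601, -0.0773, 0.2501]
tool_rot: [[-0.996, 0.084, 0.0], [0.084, 0.996, 0.0], [-0.0, 0.0, -1.0]]
contact_force: [1.1, 0.0, -1.2]
finger_gap: 0.054
finger_force: 7.1
```

Request:
move_arm([
  [[0,-0.005,0],0,0.054],
  [[0,-0.01,0],0,0.054],
  [[0,-0.01,0],0,0.054],
  [[0,-0.01,0],0,0.054],
  [[0,-0.01,0],0,0.054],
])

```text
clock: 6.33
eef_pos: [0.6014, -0.0856, 0.2501]
tool_rot: [[-0.996, 0.085, 0.0], [0.085, 0.996, 0.0], [-0.0, 0.0, -1.0]]
contact_force: [-0.6, -0.4, -0.2]
finger_gap: 0.054
finger_force: 7.1
```

```bash
python3 - <<'E'
from h import *
cam("wrist","w6");s=bot.read_state(); print(s["eef_pos"],s["tool_rot"][:,1],s["contact_force"],s["finger_gap"],s["finger_force"])
E
```

```text
[ 0.60142876 -0.08576024  0.2500827 ] [8.46720264e-02 9.96408815e-01 3.48741628e-04] [-0.2414165  -0.34043254 -1.04374964] 0.05392609205102732 7.1024977415800095
```

Request:
move_arm([
  [[-0.02,-0.03,0],0,0.054],
  [[-0.04,-0.06,0],0,0.054],
  [[-0.06,-0.09,0],0,0.054],
  [[-0.08,-0.12,0],0,0.054],
  [[-0.09,-0.14,0],0,0.054],
])

```text
clock: 6.8
eef_pos: [0.5098, -0.2287, 0.2505]
tool_rot: [[-0.996, 0.087, -0.0], [0.087, 0.996, -0.001], [-0.0, -0.001, -1.0]]
contact_force: [0.1, -0.4, -0.5]
finger_gap: 0.0541
finger_force: 7.1
```

Request:
move_arm([
  [[0,0,0],0,0.054],
  [[0,0,0],0,0.054],
  [[0,0,0],0,0.054],
  [[0,0,0],0,0.054],
  [[0,0,0],0,0.054],
])

```text
clock: 7.22
eef_pos: [0.5119, -0.2263, 0.2499]
tool_rot: [[-0.996, 0.085, -0.0], [0.085, 0.996, 0.0], [0.0, 0.0, -1.0]]
contact_force: [0.1, 0.2, -0.8]
finger_gap: 0.0538
finger_force: 7.1
```

```bash
python3 - <<'E'
from h import *
cam("wrist","w7");s=bot.read_state(); print(s["clock"],s["eef_pos"],s["tool_rot"][:,1],s["contact_force"],s["finger_gap"],s["finger_force"])
E
```

```text
7.2667 [ 0.51187622 -0.22644745  0.24991812] [8.51606620e-02 9.96367198e-01 2.60206296e-04] [ 1.36848337  0.40081132 -2.04812688] 0.05415940502030829 7.102925553917885
```

Request:
move_arm([
  [[0,-0.035,0],0,0.054],
  [[0,-0.07,0],0,0.054],
  [[0,-0.11,0],0,0.054],
  [[0,-0.15,0],0,0.054],
  [[0,-0.19,0],0,0.054],
])

```text
clock: 7.68
eef_pos: [0.5118, -0.4186, 0.2499]
tool_rot: [[-0.996, 0.085, 0.0], [0.085, 0.996, -0.0], [-0.0, -0.0, -1.0]]
contact_force: [0.8, 0.0, -0.4]
finger_gap: 0.0541
finger_force: 7.1
```

Request:
move_arm([
  [[0,0,0],0,0.054],
  [[0,0,0],0,0.054],
  [[0,0,0],0,0.054],
  [[0,0,0],0,0.054],
  [[0,0,0],0,0.054],
])

```text
clock: 8.1
eef_pos: [0.5119, -0.4162, 0.251]
tool_rot: [[-0.996, 0.085, 0.001], [0.085, 0.996, -0.001], [-0.001, -0.001, -1.0]]
contact_force: [0.2, -0.7, -0.2]
finger_gap: 0.0544
finger_force: 7.1
```

```bash
python3 - <<'E'
from h import *
cam("wrist","w8");s=bot.read_state(); print(s["clock"],s["eef_pos"],s["tool_rot"][:,1],s["contact_force"],s["finger_gap"],s["finger_force"])
o=np.zeros((590,800,3),np.uint8)
for i,n in enumerate(["w5","w6","w7","w8"]):
    o[(i//2)*295:(i//2)*295+295,(i%2)*400:(i%2)*400+400]=cv2.resize(load(n)["pixels"][:,:,::-1],(400,295),interpolation=3)
cv2.imwrite("pics/z3.png",o)
E
```

```text
8.15 [ 0.51181747 -0.41627531  0.25104107] [ 8.52924795e-02  9.96355662e-01 -7.66151310e-04] [-0.01896907 -0.09943557 -0.89297396] 0.05405213922808384 7.105836421251297
```

View pics/z3.png

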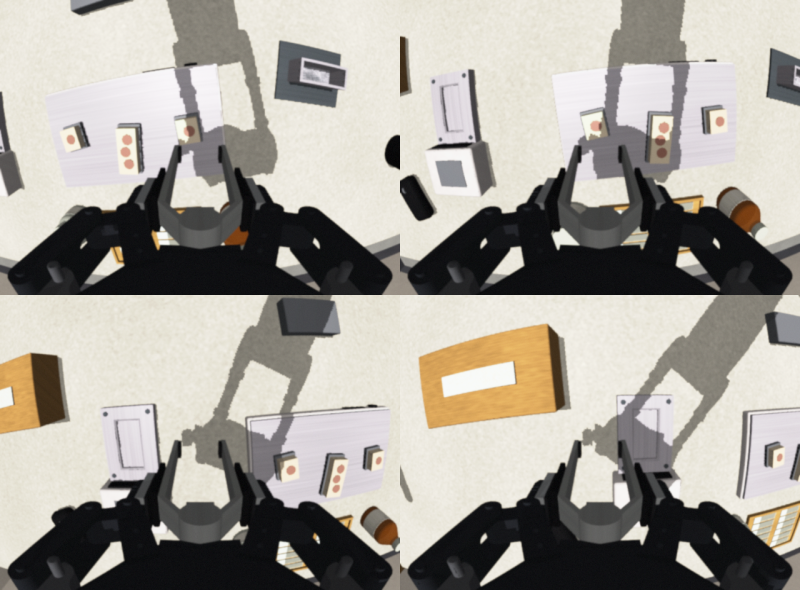

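The tongs hang symmetric in the gripper, with tips at cell columns 180 and 222. The long block is at cell (129,149) in w5, and the pocket is at (130,447) in w7 and (643,432) in w8. I'll zoom in on those.

```bash
python3 - <<'E'
from h import *
np.set_printoptions(precision=4,suppress=True)
rois={"w5":(170,190,75,105),"w6":(380,165,75,105),"w7":(150,165,115,150),"w8":(335,150,115,150)}
o=np.zeros((600,800,3),np.uint8); 
for i,(n,(x,y,w,h)) in enumerate(rois.items()):
    im=load(n)["pixels"]; c=im[y:y+h,x:x+w]
    k=2.8 if i<2 else 2; k=3.9 if 0 else (2.8 if i<2 else 2.0)
    k=[2.8,2.8,2.6,2.6][i]; z=cv2.resize(c[:,:,::-1],None,fx=k,fy=k,interpolation=2)
    ox=[0,0,215,515][i]; oy=[0,300,0,0][i]
    z=z[:600-oy,:800-ox]; o[oy:oy+z.shape[0],ox:ox+z.shape[1]]=z
    if i<2:
        f=c.astype(float); m=((f[:,:,0]-f[:,:,2])/f.sum(2)>0.03).astype(np.uint8)
        m=cv2.morphologyEx(m,cv2.MORPH_CLOSE,np.ones((5,5))); m=cv2.morphologyEx(m,cv2.MORPH_OPEN,np.ones((5,5)))
        ct=max(cv2.findContours(m,0,2)[0],key=cv2.contourArea); r=cv2.minAreaRect(ct+np.array([x,y])); print(n,r,cv2.boxPoints(r).tolist())
        d=((f[:,:,0]-f[:,:,2])/f.sum(2)>0.11).astype(np.uint8)
        nn,_,st,ce=cv2.connectedComponentsWithStats(d); print([(ce[j]+[x,y],st[j,4]) for j in range(1,nn) if st[j,4]>30])
cv2.imwrite("pics/z4.png",o)
E
```

```text
w5 ((206.9073028564453, 243.744140625), (72.3554458618164, 30.649715423583984), 86.47854614257812) [[189.38925170898438, 208.57601928710938], [219.98110961914062, 206.69345092773438], [224.42535400390625, 278.9122619628906], [193.83349609375, 280.7948303222656]]
[(array([203.0054, 227.1892]), np.int32(185)), (array([200.3636, 247.125 ]), np.int32(176)), (array([206.052 , 266.6647]), np.int32(173))]
w6 ((415.9944152832031, 232.30450439453125), (36.27056121826172, 70.28158569335938), 5.806726455688477) [[394.3968811035156, 265.43017578125], [401.5074768066406, 195.50921630859375], [437.5919494628906, 199.1788330078125], [430.4813537597656, 269.09979248046875]]
[(array([421.8932, 207.5146]), np.int32(206)), (array([416.0184, 228.3963]), np.int32(217)), (array([418.6221, 248.3641]), np.int32(217))]
```

View pics/z4.png

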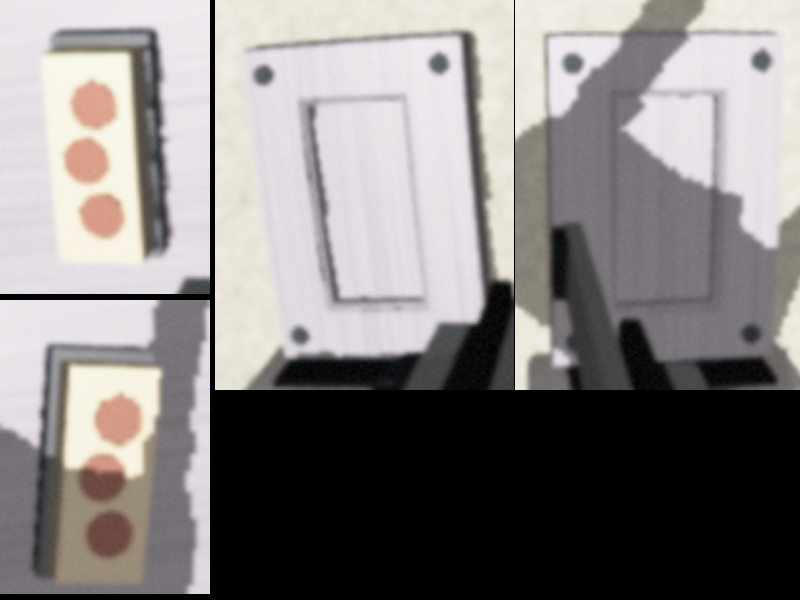

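The crop shows the wax top (w5 corners (42,55), (131,52), (145,263), (59,262)), the nest screws and the pocket outline. Computing the poses from these.

```bash
python3 - <<'E'
from h import *
np.set_printoptions(precision=4,suppress=True)
C={n:load(n) for n in("w5","w6","w7","w8")}
P5=[(170+u/2.8,190+v/2.8) for u,v in[(42,55),(131,52),(145,263),(59,262)]]
P6=[(380+u/2.8,165+v/2.8) for u,v in[(70,66),(161,68),(142,283),(53,281)]]
f7=lambda u,v:(150+(u-215)/2.6,165+v/2.6); f8=lambda u,v:(335+(u-515)/2.6,150+v/2.6)
def ang(p,q): return np.degrees(np.arctan2(q[1]-p[1],q[0]-p[0]))
def rep(n,Q):
    Q=np.array(Q); print(n,Q.mean(0),"len",np.linalg.norm((Q[3]-Q[0])[:2]),np.linalg.norm((Q[2]-Q[1])[:2]),"wid",np.linalg.norm((Q[1]-Q[0])[:2]),np.linalg.norm((Q[2]-Q[3])[:2]),"yaw",ang(Q[0],Q[3]),ang(Q[1],Q[2]),"zs",Q[:,2])
rep("tri",[tri(C["w5"],a,C["w6"],b)[0] for a,b in zip(P5,P6)])
for z in(.056,): rep("w5",[plane(C["w5"],a,z) for a in P5]);rep("w6",[plane(C["w6"],a,z) for a in P6])
D5=[(203.0,227.2),(200.4,247.1),(206.05,266.7)];D6=[(421.9,207.5),(416.0,228.4),(418.6,248.4)]
print("dots",[tri(C["w5"],a,C["w6"],b)[0] for a,b in zip(D5,D6)])
O7=[(300,101),(407,96),(425,303),(329,306)];O8=[(612,92),(722,92),(716,303),(614,305)]
rep("pock tri",[tri(C["w7"],f7(*a),C["w8"],f8(*b))[0] for a,b in zip(O7,O8)])
rep("p7",[plane(C["w7"],f7(*a),.02) for a in O7]);rep("p8",[plane(C["w8"],f8(*a),.02) for a in O8])
print("screw tri",tri(C["w7"],f7(263,75),C["w8"],f8(572,62)),tri(C["w7"],f7(438,63),C["w8"],f8(761,61)))
a=[plane(C["w7"],f7(*p),.02) for p in[(263,75),(438,63),(300,334)]];b=[plane(C["w8"],f8(*p),.02) for p in[(572,62),(761,61),(751,333)]]
print(a,b,"c7",(a[1]+a[2])/2,"c8",(b[0]+b[2])/2,"yaw",ang(a[0],a[2]),ang(b[1],b[2]),ang(a[0],a[1])-90,ang(b[0],b[1])-90)
# tongs tips (full px) in w5: pads
E
```

```text
tri [0.6199 0.0034 0.0546] len 0.07180567279009843 0.07247792889841531 wid 0.030500429861831813 0.031108230925061712 yaw -6.143722213208451 -5.655756801412566 zs [0.0549 0.0541 0.0545 0.055 ]
w5 [0.6195 0.0039 0.056 ] len 0.07210500648722536 0.0721241421040724 wid 0.03060710014505339 0.031163486541336723 yaw -6.18154053293246 -5.7388585654047635 zs [0.056 0.056 0.056 0.056]
w6 [0.6195 0.003  0.056 ] len 0.07108752084481518 0.07228733276981128 wid 0.03015748125657139 0.030990047919693977 yaw -6.197996584458052 -5.5317715500918725 zs [0.056 0.056 0.056 0.056]
dots [array([0.6007, 0.0068, 0.0552]), array([0.6194, 0.0009, 0.0551]), array([0.6386, 0.003 , 0.0554])]
pock tri [ 0.5376 -0.3436  0.0184] len 0.08477195609193088 0.08395405590557257 wid 0.04311839843999786 0.041455879968855185 yaw -2.29544185036147 -3.415434287113845 zs [0.0192 0.016  0.019  0.0194]
p7 [ 0.5374 -0.3432  0.02  ] len 0.0854185395838343 0.0841152358690436 wid 0.043889491511142326 0.04155215571197134 yaw -2.3740012930181815 -3.9608888767020796 zs [0.02 0.02 0.02 0.02]
p8 [ 0.5371 -0.344   0.02  ] len 0.08386507465774555 0.08423233899523011 wid 0.04218847326559972 0.04139745757314018 yaw -2.3301344504310024 -2.875975145330481 zs [0.02 0.02 0.02 0.02]
screw tri (array([ 0.4817, -0.3772,  0.0191]), np.float64(0.0002519788300550429)) (array([ 0.4854, -0.3052,  0.0201]), np.float64(0.0003754304825611207))
[array([ 0.4817, -0.3768,  0.02  ]), array([ 0.4852, -0.3052,  0.02  ]), array([ 0.5908, -0.3821,  0.02  ])] [array([ 0.4814, -0.3773,  0.02  ]), array([ 0.4856, -0.3052,  0.02  ]), array([ 0.5951, -0.3105,  0.02  ])] c7 [ 0.538  -0.3437  0.02  ] c8 [ 0.5383 -0.3439  0.02  ] yaw -2.801082272658901 -2.793649821645816 -2.794390882541265 -3.2748878152158767
```

Request:
move_arm([
  [[0.02,0.035,0],0,0.054],
  [[0.03,0.07,0],0,0.054],
  [[0.04,0.11,0],0,0.054],
  [[0.06,0.15,0],0,0.054],
  [[0.07,0.19,0],0,0.054],
])

```text
clock: 8.57
eef_pos: [0.5813, -0.2276, 0.2506]
tool_rot: [[-0.996, 0.086, 0.002], [0.086, 0.996, -0.0], [-0.002, -0.0, -1.0]]
contact_force: [0.6, 1.7, -1.0]
finger_gap: 0.0539
finger_force: 7.1
```

Request:
move_arm([
  [[0.01,0.04,0],0,0.054],
  [[0.02,0.08,0],0,0.054],
  [[0.03,0.12,0],0,0.054],
  [[0.035,0.16,0],0,0.054],
  [[0.038,0.2,0],-1,0.054],
])

```text
clock: 8.98
eef_pos: [0.6184, -0.0271, 0.2506]
tool_rot: [[-0.995, 0.103, 0.001], [0.103, 0.995, -0.0], [-0.001, 0.0, -1.0]]
contact_force: [1.1, 0.3, -0.4]
finger_gap: 0.0545
finger_force: 7.1
```

Request:
move_arm([
  [[0,0.02,0],0,0.055],
  [[0,0.03,0],0,0.056],
  [[0,0.03,0],0,0.057],
  [[0,0.03,0],0,0.057],
  [[0,0.03,0],0,0.057],
])

```text
clock: 9.4
eef_pos: [0.6185, -0.0015, 0.2502]
tool_rot: [[-0.994, 0.106, 0.0], [0.106, 0.994, -0.001], [-0.0, -0.001, -1.0]]
contact_force: [0.0, -0.7, -1.0]
finger_gap: 0.057
finger_force: 6.1
```

Request:
move_arm([
  [[0,0,-0.02],0,0.057],
  [[0,0,-0.03],0,0.057],
  [[0,0,-0.03],0,0.057],
  [[0,0,-0.03],0,0.057],
  [[0,0,-0.03],0,0.057],
])

```text
clock: 9.82
eef_pos: [0.6187, -0.0009, 0.2204]
tool_rot: [[-0.994, 0.106, 0.0], [0.106, 0.994, -0.0], [-0.0, -0.0, -1.0]]
contact_force: [0.0, -0.1, 0.3]
finger_gap: 0.0569
finger_force: 6.1
```

Request:
move_arm([
  [[0.001,0.0043,0],0,0.057],
  [[0.001,0.0043,-0.01],0,0.057],
  [[0.001,0.0043,-0.02],0,0.057],
  [[0.001,0.0043,-0.03],0,0.057],
  [[0.001,0.0043,-0.035],0,0.057],
])

```text
clock: 10.23
eef_pos: [0.6189, 0.0044, 0.1821]
tool_rot: [[-0.995, 0.104, -0.003], [0.104, 0.995, 0.0], [0.003, -0.0, -1.0]]
contact_force: [0.0, -0.5, -1.4]
finger_gap: 0.0569
finger_force: 6.1
```

Request:
move_arm([
  [[0,0,0],0,0.057],
  [[0,0,0],0,0.057],
  [[0,0,0],0,0.057],
  [[0,0,0],0,0.057],
  [[0,0,0],0,0.057],
])

```text
clock: 10.65
eef_pos: [0.6199, 0.0042, 0.1857]
tool_rot: [[-0.995, 0.105, 0.001], [0.105, 0.995, -0.0], [-0.001, 0.0, -1.0]]
contact_force: [0.6, -0.0, -1.6]
finger_gap: 0.057
finger_force: 6.1
```

```bash
python3 - <<'E'
from h import *
s=bot.read_state(); print(s["clock"],s["eef_pos"],s["tool_rot"][:,1],s["contact_force"],s["finger_gap"])
c=cam("wrist","w9");d=cam("side","s9");e=cam("scene","sc9")
o=np.zeros((480,800,3),np.uint8)
o[:,:400]=cv2.resize(c["pixels"][180:420,220:420,::-1],(400,480),interpolation=2); o[:240,400:]=cv2.resize(d["pixels"][200:290,240:390,::-1],(400,240),interpolation=2)
o[240:,400:]=cv2.resize(e["pixels"][210:300,260:410,::-1],(400,240),interpolation=2)
cv2.imwrite("pics/z5.png",o)
E
```

```text
10.65 [0.61985034 0.00419623 0.18571846] [1.04562498e-01 9.94518315e-01 7.21939174e-05] [ 0.63370007 -0.02826672 -1.64667432] 0.056971147617113124
```

View pics/z5.png

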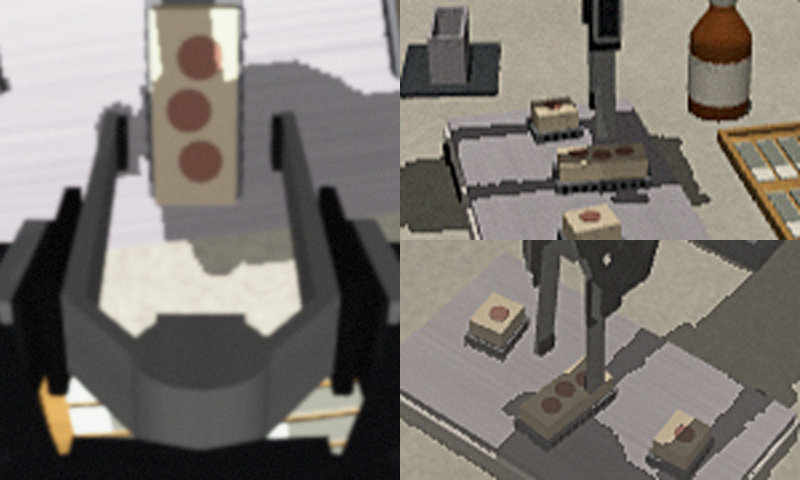

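The tips (crop columns 125 and 275, centre 200) straddle the block (centre about 197). Descending to touch the chilled plate for a height reference.

Request:
move_arm([
  [[0,-0.0005,-0.01],0,0.057],
  [[0,-0.0005,-0.02],0,0.057],
  [[0,-0.0005,-0.03],0,0.057],
  [[0,-0.0005,-0.04],0,0.057],
  [[0,-0.0005,-0.046],0,0.057],
])

```text
clock: 11.22
eef_pos: [0.6187, 0.0038, 0.136]
tool_rot: [[-0.995, 0.105, -0.003], [0.105, 0.995, 0.0], [0.003, -0.0, -1.0]]
contact_force: [0.2, -0.2, -2.0]
finger_gap: 0.0572
finger_force: 6.1
```

Request:
move_arm([
  [[0,0,0],0,0.057],
  [[0,0,0],0,0.057],
  [[0,0,0],0,0.057],
  [[0,0,-0.001],0,0.057],
  [[0,0,-0.002],0,0.057],
])

```text
clock: 11.63
eef_pos: [0.62, 0.0037, 0.1379]
tool_rot: [[-0.995, 0.104, 0.002], [0.104, 0.995, -0.0], [-0.002, 0.0, -1.0]]
contact_force: [0.9, 0.3, -0.9]
finger_gap: 0.0571
finger_force: 6.1
```

Request:
move_arm([
  [[0,0,-0.001],0,0.057],
  [[0,0,-0.001],0,0.057],
  [[0,0,-0.002],0,0.057],
  [[0,0,-0.002],0,0.057],
  [[0,0,-0.002],0,0.057],
])

```text
clock: 12.05
eef_pos: [0.6196, 0.0037, 0.1349]
tool_rot: [[-0.995, 0.104, -0.0], [0.104, 0.995, 0.0], [0.0, 0.0, -1.0]]
contact_force: [0.3, -0.1, -1.2]
finger_gap: 0.057
finger_force: 6.1
```

Request:
move_arm([
  [[0,0,-0.001],0,0.057],
  [[0,0,-0.002],0,0.057],
  [[0,0,-0.002],0,0.057],
  [[0,0,-0.002],0,0.057],
  [[0,0,-0.002],0,0.057],
])

```text
clock: 12.47
eef_pos: [0.6196, 0.0037, 0.1329]
tool_rot: [[-0.995, 0.105, -0.0], [0.105, 0.995, -0.0], [0.0, -0.0, -1.0]]
contact_force: [0.5, -0.9, -1.1]
finger_gap: 0.057
finger_force: 6.1
```

Request:
move_arm([
  [[0,0,-0.001],0,0.057],
  [[0,0,-0.002],0,0.057],
  [[0,0,-0.002],0,0.057],
  [[0,0,-0.002],0,0.057],
  [[0,0,-0.002],0,0.057],
])

```text
clock: 12.88
eef_pos: [0.6196, 0.0037, 0.1309]
tool_rot: [[-0.995, 0.105, -0.0], [0.105, 0.995, -0.0], [0.0, -0.0, -1.0]]
contact_force: [0.0, 0.6, -0.0]
finger_gap: 0.0568
finger_force: 6.1
```

Request:
move_arm([
  [[0,0,-0.001],0,0.057],
  [[0,0,-0.001],0,0.057],
  [[0,0,-0.001],0,0.057],
  [[0,0,-0.001],0,0.057],
  [[0,0,-0.001],0,0.057],
])

```text
clock: 13.3
eef_pos: [0.6198, 0.0037, 0.1306]
tool_rot: [[-0.995, 0.105, 0.001], [0.105, 0.995, -0.0], [-0.001, 0.0, -1.0]]
contact_force: [-0.1, -0.6, 3.1]
finger_gap: 0.0571
finger_force: 6.2
```

Request:
move_arm([
  [[0,0,0.004],0,0.057],
  [[0,0,0.01],0,0.057],
  [[0,0,0.015],0,0.057],
  [[0,0,0.015],0,0.057],
  [[0,0,0.015],0,0.057],
])

```text
clock: 13.72
eef_pos: [0.6199, 0.0038, 0.1455]
tool_rot: [[-0.995, 0.104, 0.001], [0.104, 0.995, -0.0], [-0.001, 0.0, -1.0]]
contact_force: [-0.1, 0.0, -1.4]
finger_gap: 0.0571
finger_force: 6.1
```

Request:
move_arm([
  [[0,0,0],0,0.057],
  [[0,0,0],0,0.056],
  [[0,0,0],0,0.055],
  [[0,0,0],0,0.054],
  [[0,0,0],0,0.053],
], force=50)

```text
clock: 14.13
eef_pos: [0.6195, 0.0037, 0.1448]
tool_rot: [[-0.995, 0.105, -0.0], [0.105, 0.995, -0.0], [0.0, -0.0, -1.0]]
contact_force: [-0.4, 0.2, -0.8]
finger_gap: 0.0532
finger_force: 7.5
```

Request:
move_arm([
  [[0,0,0],0,0.052],
  [[0,0,0],0,0.05],
  [[0,0,0],0,0.047],
  [[0,0,0],0,0.045],
  [[0,0,0],0,0.045],
], force=50)

```text
clock: 14.55
eef_pos: [0.6196, 0.0037, 0.145]
tool_rot: [[-0.995, 0.105, 0.0], [0.105, 0.995, 0.0], [-0.0, 0.0, -1.0]]
contact_force: [-0.1, -0.4, -1.0]
finger_gap: 0.0512
finger_force: 52.5
```

Request:
move_arm([
  [[0,0,0],0,0.045],
  [[0,0,0],0,0.045],
  [[0,0,0],0,0.045],
  [[0,0,0],0,0.045],
  [[0,0,0],0,0.045],
])

```text
clock: 14.97
eef_pos: [0.6196, 0.0037, 0.145]
tool_rot: [[-0.995, 0.105, -0.0], [0.105, 0.995, 0.0], [0.0, 0.0, -1.0]]
contact_force: [1.1, -0.4, -1.4]
finger_gap: 0.0512
finger_force: 52.5
```

Request:
move_arm([
  [[0,0,0.005],0,0.045],
  [[0,0,0.015],0,0.045],
  [[0,0,0.03],0,0.045],
  [[0,0,0.045],0,0.045],
  [[0,0,0.06],0,0.045],
])

```text
clock: 15.38
eef_pos: [0.6196, 0.0037, 0.2067]
tool_rot: [[-0.995, 0.105, 0.001], [0.105, 0.995, -0.0], [-0.001, -0.0, -1.0]]
contact_force: [-0.5, -0.0, -1.7]
finger_gap: 0.0511
finger_force: 52.4
```

Request:
move_arm([
  [[0,0,0],0,0.045],
  [[-0.005,-0.015,0],1,0.045],
  [[-0.01,-0.04,0],2,0.045],
  [[-0.015,-0.065,0],3.2,0.045],
  [[-0.02,-0.09,0],3.2,0.045],
])

```text
clock: 15.8
eef_pos: [0.5992, -0.087, 0.2046]
tool_rot: [[-0.999, 0.047, -0.0], [0.047, 0.999, -0.0], [0.0, -0.0, -1.0]]
contact_force: [0.1, 0.7, -1.4]
finger_gap: 0.0511
finger_force: 52.4
```

Request:
move_arm([
  [[-0.005,-0.025,0],0,0.045],
  [[-0.01,-0.05,0],0,0.045],
  [[-0.02,-0.08,0],0,0.045],
  [[-0.03,-0.11,0],0,0.045],
  [[-0.04,-0.14,0],0,0.045],
])

```text
clock: 16.22
eef_pos: [0.5589, -0.2274, 0.2046]
tool_rot: [[-0.999, 0.048, -0.0], [0.048, 0.999, 0.0], [0.0, 0.0, -1.0]]
contact_force: [0.2, -0.7, -1.1]
finger_gap: 0.0511
finger_force: 52.4
```

Request:
move_arm([
  [[-0.007,-0.03,0],0,0.045],
  [[-0.012,-0.06,0],0,0.045],
  [[-0.017,-0.09,0],0,0.045],
  [[-0.02,-0.11,0],0,0.045],
  [[-0.0216,-0.1175,0],0,0.045],
])

```text
clock: 16.63
eef_pos: [0.5368, -0.3468, 0.2041]
tool_rot: [[-0.999, 0.052, -0.001], [0.052, 0.999, -0.001], [0.001, -0.001, -1.0]]
contact_force: [-0.1, -0.4, -1.3]
finger_gap: 0.0509
finger_force: 52.5
```

Request:
move_arm([
  [[0,0,0],0,0.045],
  [[0,0,0],0,0.045],
  [[0,0,0],0,0.045],
  [[0,0,0],0,0.045],
  [[0,0,0],0,0.045],
])

```text
clock: 17.05
eef_pos: [0.5385, -0.3426, 0.2052]
tool_rot: [[-0.999, 0.047, 0.0], [0.047, 0.999, -0.0], [-0.0, 0.0, -1.0]]
contact_force: [0.3, -0.1, -1.3]
finger_gap: 0.0508
finger_force: 52.6
```

```bash
python3 - <<'E'
from h import *
s=bot.read_state(); print(s["clock"],s["eef_pos"],s["tool_rot"][:,1],s["contact_force"],s["finger_gap"],s["finger_force"])
c=cam("wrist","w10");d=cam("side","s10");e=cam("scene","sc10")
o=np.zeros((480,800,3),np.uint8)
o[:,:400]=cv2.resize(c["pixels"][180:420,220:420,::-1],(400,480),interpolation=2); o[:240,400:]=cv2.resize(d["pixels"][320:440,240:440,::-1],(400,240),interpolation=2)
o[240:,400:]=cv2.resize(e["pixels"][130:250,140:340,::-1],(400,240),interpolation=2)
cv2.imwrite("pics/z6.png",o)
E
```

```text
17.05 [ 0.53849024 -0.34256873  0.20521494] [4.71747120e-02 9.98886653e-01 1.36374464e-05] [ 0.27778805 -0.12792707 -1.34472917] 0.05083175312508639 52.573766112327576
```

View pics/z6.png

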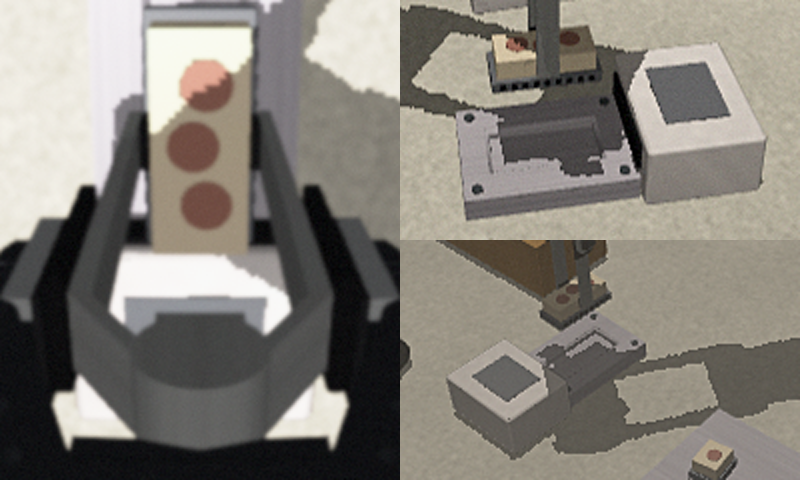

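The block is held level; its wax top corners in the crop are (147,27), (251,25), (249,253) and (153,253).

```bash
python3 - <<'E'
from h import *
np.set_printoptions(precision=4,suppress=True)
c=load("w10")
for z in(.112,.116,.12):
    Q=np.array([plane(c,(220+u/2,180+v/2),z) for u,v in[(147,27),(251,25),(249,253),(153,253)]])
    a=lambda p,q:np.degrees(np.arctan2(*(q-p)[[1,0]]))
    print(z,Q.mean(0),np.linalg.norm(Q[3]-Q[0]),np.linalg.norm(Q[1]-Q[0]),np.linalg.norm(Q[2]-Q[3]),a(Q[0],Q[3]),a(Q[1],Q[2]))
E
```

```text
0.112 [ 0.5393 -0.3419  0.112 ] 0.07316205750011183 0.030623875582654673 0.031037911118441352 -2.4059457035301235 -2.0828649899655347
0.116 [ 0.538  -0.3418  0.116 ] 0.07181099047956331 0.030058351460522912 0.03046474109655157 -2.405945703530114 -2.082864989965523
0.12 [ 0.5367 -0.3418  0.12  ] 0.07045992345901501 0.029492827338391207 0.029891571074661786 -2.405945703530097 -2.0828649899655525
```

Request:
move_arm([
  [[0,-0.0015,-0.01],-0.3,0.045],
  [[0,-0.0015,-0.025],-0.3,0.045],
  [[0,-0.0015,-0.04],-0.3,0.045],
  [[0,-0.0015,-0.055],-0.3,0.045],
  [[0,-0.0015,-0.062],-0.3,0.045],
])

```text
clock: 17.62
eef_pos: [0.5371, -0.3447, 0.1395]
tool_rot: [[-0.999, 0.054, -0.003], [0.054, 0.999, 0.002], [0.003, 0.002, -1.0]]
contact_force: [-0.7, 0.4, -1.9]
finger_gap: 0.0511
finger_force: 52.6
```

Request:
move_arm([
  [[0,0,0],0,0.045],
  [[0,0,0],0,0.045],
  [[0,0,0],0,0.045],
  [[0,0,0],0,0.045],
  [[0,0,0],0,0.045],
])

```text
clock: 18.03
eef_pos: [0.5384, -0.3456, 0.1443]
tool_rot: [[-0.999, 0.054, 0.002], [0.054, 0.999, -0.001], [-0.002, -0.001, -1.0]]
contact_force: [0.6, -0.3, -2.1]
finger_gap: 0.0515
finger_force: 52.6
```

Request:
move_arm([
  [[0,0,-0.001],0,0.045],
  [[0,0,-0.002],0,0.045],
  [[0,0,-0.003],0,0.045],
  [[0,0,-0.004],0,0.045],
  [[0,0,-0.005],0,0.045],
])

```text
clock: 18.45
eef_pos: [0.538, -0.3453, 0.1378]
tool_rot: [[-0.999, 0.054, -0.0], [0.054, 0.999, 0.0], [0.0, 0.0, -1.0]]
contact_force: [-0.3, -0.2, -2.1]
finger_gap: 0.0512
finger_force: 52.6
```

Request:
move_arm([
  [[0,0.0006,-0.001],0,0.045],
  [[0,0.0006,-0.002],0,0.045],
  [[0,0.0006,-0.003],0,0.045],
  [[0,0.0006,-0.004],0,0.045],
  [[0,0.0006,-0.004],0,0.045],
])

```text
clock: 18.87
eef_pos: [0.5379, -0.3446, 0.1336]
tool_rot: [[-0.999, 0.054, -0.0], [0.054, 0.999, 0.0], [0.0, 0.0, -1.0]]
contact_force: [0.2, -0.9, -1.2]
finger_gap: 0.0515
finger_force: 52.6
```

Request:
move_arm([
  [[0,0,-0.001],0,0.045],
  [[0,0,-0.002],0,0.045],
  [[0,0,-0.003],0,0.045],
  [[0,0,-0.004],0,0.045],
  [[0,0,-0.004],0,0.045],
])

```text
clock: 19.28
eef_pos: [0.5379, -0.3446, 0.1296]
tool_rot: [[-0.999, 0.054, -0.0], [0.054, 0.999, 0.0], [0.0, 0.0, -1.0]]
contact_force: [-1.1, -0.5, -1.7]
finger_gap: 0.0512
finger_force: 52.6
```

Request:
move_arm([
  [[0,0,-0.001],0,0.045],
  [[0,0,-0.002],0,0.045],
  [[0,0,-0.002],0,0.045],
  [[0,0,-0.002],0,0.045],
  [[0,0,-0.002],0,0.045],
])

```text
clock: 19.7
eef_pos: [0.538, -0.3447, 0.128]
tool_rot: [[-0.999, 0.054, 0.0], [0.054, 0.999, -0.0], [-0.0, -0.0, -1.0]]
contact_force: [0.7, -0.5, -2.3]
finger_gap: 0.051
finger_force: 52.6
```

Request:
move_arm([
  [[0,0,-0.0005],0,0.045],
  [[0,0,-0.001],0,0.045],
  [[0,0,-0.001],0,0.045],
  [[0,0,-0.001],0,0.045],
  [[0,0,-0.001],0,0.045],
])

```text
clock: 20.12
eef_pos: [0.538, -0.3447, 0.127]
tool_rot: [[-0.999, 0.054, 0.0], [0.054, 0.999, -0.0], [-0.0, -0.0, -1.0]]
contact_force: [-0.5, 0.2, -1.6]
finger_gap: 0.0511
finger_force: 52.7
```

Request:
move_arm([
  [[0,0,-0.0005],0,0.045],
  [[0,0,-0.001],0,0.045],
  [[0,0,-0.001],0,0.045],
  [[0,0,-0.001],0,0.045],
  [[0,0,-0.001],0,0.045],
])

```text
clock: 20.53
eef_pos: [0.5381, -0.3447, 0.1269]
tool_rot: [[-0.999, 0.054, 0.001], [0.054, 0.999, -0.0], [-0.001, -0.0, -1.0]]
contact_force: [-1.4, 1.4, 5.5]
finger_gap: 0.0513
finger_force: 53.3
```

Request:
move_arm([
  [[0,0,0],0,0.052],
  [[0,0,0],0,0.053],
  [[0,0,0.0005],0,0.054],
  [[0,0,0.001],0,0.055],
  [[0,0,0.001],0,0.056],
])

```text
clock: 20.95
eef_pos: [0.538, -0.3447, 0.1266]
tool_rot: [[-0.999, 0.054, -0.0], [0.054, 0.999, 0.0], [0.0, 0.0, -1.0]]
contact_force: [-0.3, -1.5, -1.2]
finger_gap: 0.0559
finger_force: 6.4
```

Request:
move_arm([
  [[0,0,0],0,0.057],
  [[0,0,0],0,0.057],
  [[0,0,0],0,0.057],
  [[0,0,0.003],0,0.057],
  [[0,0,0.006],0,0.057],
])

```text
clock: 21.37
eef_pos: [0.5379, -0.3446, 0.133]
tool_rot: [[-0.999, 0.054, -0.0], [0.054, 0.999, 0.0], [0.0, 0.0, -1.0]]
contact_force: [-0.1, -0.0, -0.9]
finger_gap: 0.0574
finger_force: 6.1
```

Request:
move_arm([
  [[0,0,0.01],0,0.057],
  [[0,0,0.03],0,0.057],
  [[0,0,0.05],0,0.057],
  [[0,0,0.08],0,0.057],
  [[0,0,0.116],0,0.057],
])

```text
clock: 21.78
eef_pos: [0.5374, -0.3442, 0.2489]
tool_rot: [[-0.999, 0.054, -0.003], [0.054, 0.999, 0.002], [0.003, 0.002, -1.0]]
contact_force: [0.5, 0.0, -1.3]
finger_gap: 0.0564
finger_force: 6.1
```

Request:
move_arm([
  [[0,0.03,0],0,0.056],
  [[0,0.06,0],0,0.055],
  [[0,0.09,0],0,0.054],
  [[0,0.1,0],0,0.054],
  [[0,0.1,0],0,0.054],
])

```text
clock: 22.2
eef_pos: [0.5384, -0.2425, 0.2507]
tool_rot: [[-0.999, 0.051, 0.002], [0.051, 0.999, -0.0], [-0.002, -0.0, -1.0]]
contact_force: [-0.1, -0.1, -0.3]
finger_gap: 0.0539
finger_force: 7.1
```

```bash
python3 - <<'E'
from h import *
s=bot.read_state(); print(s["clock"],s["eef_pos"],s["tool_rot"][:,1],s["contact_force"],s["finger_gap"],s["finger_force"])
c=cam("wrist","w11");d=cam("side","s11");e=cam("scene","sc11")
o=np.zeros((480,800,3),np.uint8)
o[:,:400]=cv2.resize(c["pixels"][150:330,150:300,::-1],(400,480),interpolation=2); o[:240,400:]=cv2.resize(d["pixels"][345:435,255:405,::-1],(400,240),interpolation=2)
o[240:,400:]=cv2.resize(e["pixels"][140:230,150:300,::-1],(400,240),interpolation=2)
cv2.imwrite("pics/z7.png",o)
E
```

```text
22.2 [ 0.53840295 -0.2424557   0.25072968] [ 5.08632536e-02  9.98705549e-01 -3.94738342e-04] [-0.12021523 -0.06695154 -0.29942532] 0.05393562189717219 7.099169343709946
```

View pics/z7.png

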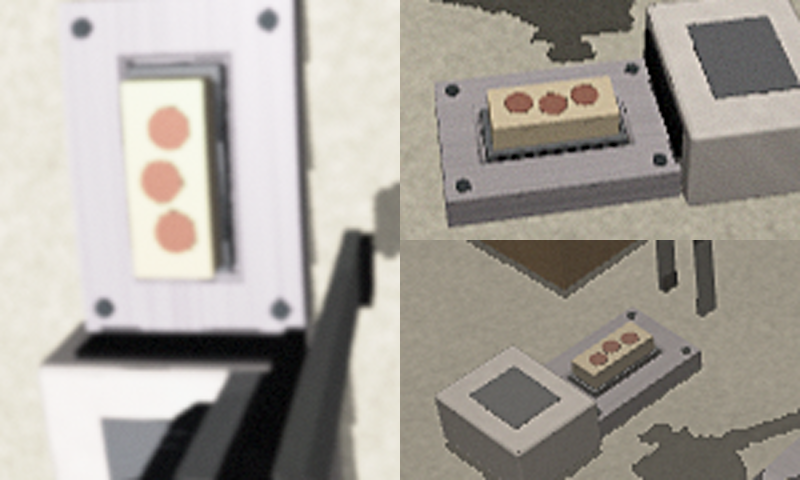

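The block sits recessed in the pocket, square with it in all three views, and the contact height matched the expected floor. Returning the tongs to the stand.

Request:
move_arm([
  [[0,0.03,0],0,0.054],
  [[0,0.06,0],0,0.054],
  [[0,0.1,0],0,0.054],
  [[0,0.14,0],0,0.054],
  [[0,0.18,0],0,0.054],
])

```text
clock: 22.77
eef_pos: [0.538, -0.0648, 0.2488]
tool_rot: [[-0.998, 0.057, -0.0], [0.057, 0.998, -0.0], [0.0, -0.0, -1.0]]
contact_force: [1.6, -0.2, -0.7]
finger_gap: 0.0542
finger_force: 7.1
```

Request:
move_arm([
  [[0,0.04,0],-1,0.054],
  [[0,0.08,0],-2,0.054],
  [[0,0.12,0],-3,0.054],
  [[0,0.16,0],-4,0.054],
  [[-0.005,0.2,0],-5,0.054],
])

```text
clock: 23.18
eef_pos: [0.5337, 0.1359, 0.2486]
tool_rot: [[-0.99, 0.144, -0.0], [0.144, 0.99, -0.001], [-0.0, -0.001, -1.0]]
contact_force: [0.3, -0.7, -1.6]
finger_gap: 0.0542
finger_force: 7.1
```

Request:
move_arm([
  [[-0.005,0.04,0],-1,0.054],
  [[-0.008,0.08,0],-2,0.054],
  [[-0.01,0.12,0],-2.1,0.054],
  [[-0.01,0.15,0],-2.1,0.054],
  [[-0.01,0.168,0],-2.1,0.054],
])

```text
clock: 23.6
eef_pos: [0.5233, 0.3057, 0.2483]
tool_rot: [[-0.984, 0.176, -0.001], [0.176, 0.984, 0.0], [0.001, 0.0, -1.0]]
contact_force: [0.4, 0.0, 0.4]
finger_gap: 0.0544
finger_force: 7.1
```

Request:
move_arm([
  [[0,0,0],0,0.054],
  [[0,0,0],0,0.054],
  [[0,0,0],0,0.054],
  [[0,0,0],0,0.054],
  [[0,0,0],0,0.054],
])

```text
clock: 24.02
eef_pos: [0.5236, 0.3019, 0.2492]
tool_rot: [[-0.984, 0.179, 0.0], [0.179, 0.984, -0.0], [-0.0, -0.0, -1.0]]
contact_force: [0.1, -1.2, -1.0]
finger_gap: 0.0541
finger_force: 7.1
```

Request:
move_arm([
  [[0,0.005,0],0.3,0.054],
  [[0,0.005,-0.02],0.3,0.054],
  [[0,0.005,-0.04],0.3,0.054],
  [[0,0.005,-0.06],0.3,0.054],
  [[0,0.005,-0.075],0.3,0.054],
])

```text
clock: 24.43
eef_pos: [0.5228, 0.3079, 0.1722]
tool_rot: [[-0.985, 0.172, -0.001], [0.172, 0.985, -0.001], [0.001, -0.001, -1.0]]
contact_force: [-0.2, 0.2, -1.6]
finger_gap: 0.0537
finger_force: 7.1
```

Request:
move_arm([
  [[0,0,0],0,0.054],
  [[0,0,0],0,0.054],
  [[0,0,0],0,0.054],
  [[0,0,0],0,0.054],
  [[0,0,0],0,0.054],
])

```text
clock: 24.85
eef_pos: [0.5236, 0.3086, 0.1758]
tool_rot: [[-0.985, 0.172, 0.002], [0.172, 0.985, 0.001], [-0.002, 0.002, -1.0]]
contact_force: [0.3, -0.4, -0.3]
finger_gap: 0.0541
finger_force: 7.1
```

Request:
move_arm([
  [[0,-0.001,-0.012],0,0.054],
  [[0,-0.001,-0.026],0,0.054],
  [[0,-0.001,-0.04],0,0.054],
  [[0,-0.001,-0.054],0,0.054],
  [[0,-0.001,-0.062],0,0.054],
])

```text
clock: 25.27
eef_pos: [0.5217, 0.3067, 0.1079]
tool_rot: [[-0.985, 0.172, -0.004], [0.172, 0.985, -0.002], [0.004, -0.003, -1.0]]
contact_force: [-0.1, 0.2, -1.5]
finger_gap: 0.0544
finger_force: 7.1
```

Request:
move_arm([
  [[0,0,0],0,0.054],
  [[0,0,0],0,0.054],
  [[0,0,-0.002],0,0.054],
  [[0,0,-0.004],0,0.054],
  [[0,0,-0.005],0,0.054],
])

```text
clock: 25.68
eef_pos: [0.5233, 0.3075, 0.1075]
tool_rot: [[-0.985, 0.172, 0.001], [0.172, 0.985, 0.0], [-0.001, 0.001, -1.0]]
contact_force: [-0.8, -0.2, -0.5]
finger_gap: 0.054
finger_force: 7.1
```

Request:
move_arm([
  [[0,0,0],0,0.054],
  [[0,0,-0.001],0,0.054],
  [[0,0,-0.001],0,0.054],
  [[0,0,-0.001],0,0.054],
  [[0,0,-0.001],0,0.054],
])

```text
clock: 26.1
eef_pos: [0.5233, 0.3074, 0.1068]
tool_rot: [[-0.985, 0.172, 0.001], [0.172, 0.985, 0.001], [-0.001, 0.001, -1.0]]
contact_force: [-0.4, -0.4, 3.1]
finger_gap: 0.0539
finger_force: 7.2
```

Contact with the stand's floor at the same height as the pick. Releasing and rising.

Request:
move_arm([
  [[0,0,0],0,0.056],
  [[0,0,0],0,0.058],
  [[0,0,0],0,0.062],
  [[0,0,0],0,0.072],
  [[0,0,0],0,0.085],
])

```text
clock: 26.52
eef_pos: [0.5228, 0.3072, 0.1055]
tool_rot: [[-0.985, 0.172, -0.001], [0.172, 0.985, -0.0], [0.001, -0.001, -1.0]]
contact_force: [0.2, 0.3, -0.2]
finger_gap: 0.0819
finger_force: 0.0
```

Request:
move_arm([
  [[0,0,0],0,0.085],
  [[0,0,0],0,0.085],
  [[0,0,0.005],0,0.085],
  [[0,0,0.02],0,0.085],
  [[0,0,0.035],0,0.085],
])

```text
clock: 26.93
eef_pos: [0.5225, 0.3071, 0.1407]
tool_rot: [[-0.985, 0.172, -0.002], [0.172, 0.985, -0.001], [0.002, -0.001, -1.0]]
contact_force: [0.7, 0.1, 0.6]
finger_gap: 0.0848
finger_force: 0.0
```

Request:
move_arm([
  [[0,0,0.03],0,0.085],
  [[0,0,0.06],0,0.085],
  [[0,0,0.09],0,0.085],
  [[0,0,0.12],0,0.085],
  [[0,0,0.15],0,0.085],
])

```text
clock: 27.35
eef_pos: [0.5227, 0.3072, 0.293]
tool_rot: [[-0.985, 0.172, 0.001], [0.172, 0.985, 0.0], [-0.0, 0.0, -1.0]]
contact_force: [1.0, -0.2, -0.3]
finger_gap: 0.0848
finger_force: 0.0
```

Request:
move_arm([
  [[-0.03,0,0],0,0.085],
  [[-0.06,0,0],0,0.085],
  [[-0.08,0,0],0,0.085],
  [[-0.08,0,0],0,0.085],
  [[-0.08,0,0],0,0.085],
])

```text
clock: 27.77
eef_pos: [0.4425, 0.3075, 0.2921]
tool_rot: [[-0.985, 0.171, 0.002], [0.171, 0.985, 0.001], [-0.002, 0.001, -1.0]]
contact_force: [-1.0, -0.2, -0.7]
finger_gap: 0.0851
finger_force: 0.0
```

```bash
python3 - <<'E'
from h import *
s=bot.read_state(); print(s["clock"],s["eef_pos"],s["contact_force"],s["finger_gap"],s["finger_force"])
c=cam("wrist","w12");d=cam("side","s12");e=cam("scene","sc12")
o=np.zeros((600,800,3),np.uint8)
o[:300,:400]=cv2.resize(c["pixels"][:,:,::-1],(400,300)); o[300:,:400]=cv2.resize(e["pixels"][130:380,150:530,::-1],(400,300)); o[:300,400:]=cv2.resize(d["pixels"][150:280,200:373,::-1],(400,300),interpolation=2)
o[300:,400:]=cv2.resize(d["pixels"][350:440,260:380,::-1],(400,300),interpolation=2)
cv2.imwrite("pics/z8.png",o)
E
```

```text
27.7667 [0.44253446 0.3074863  0.29209818] [-0.98294948 -0.24303491 -0.65741114] 0.08510348701105648 0.0
```

View pics/z8.png

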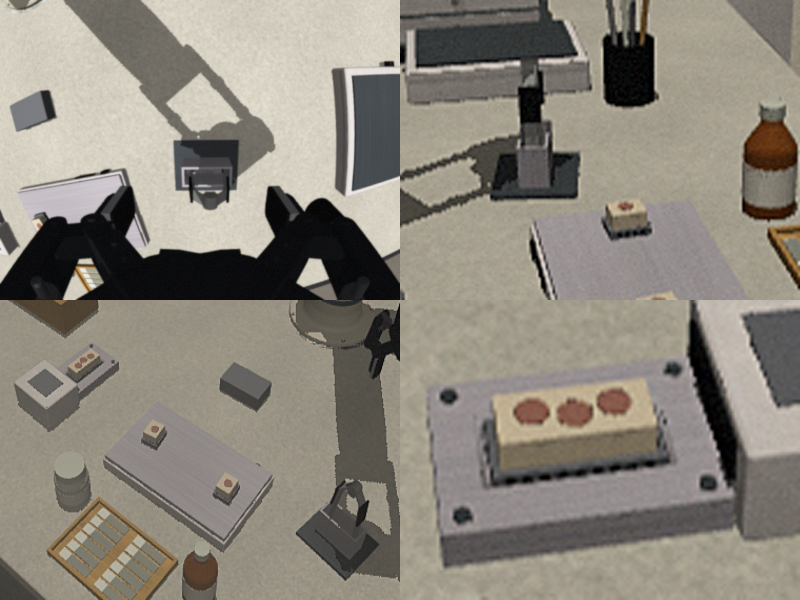

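The tongs stand upright in the well, the two short blocks have not moved, and the long block is in the pocket. One numeric check of its height and tilt comes before handing in.

```bash
python3 - <<'E'
from h import *
np.set_printoptions(precision=4,suppress=True)
def dots(n,x,y,w,h):
    c=load(n); f=c["pixels"][y:y+h,x:x+w].astype(float)
    m=((f[:,:,0]-f[:,:,1])/f.sum(2)>0.07).astype(np.uint8)
    k,_,st,ce=cv2.connectedComponentsWithStats(m); r=sorted(range(1,k),key=lambda j:-st[j,4])[:3]
    return c,[ce[j]+[x,y] for j in r]
A,a=dots("w11",180,180,60,75); B,b=dots("s11",280,365,65,30); D,d=dots("sc11",205,165,50,40)
o=lambda C,l:sorted(l,key=lambda p:plane(C,p,.038)[0])
a,b,d=o(A,a),o(B,b),o(D,d)
for p,q,r in zip(a,b,d): print(tri(A,p,B,q),tri(A,p,D,r),tri(B,q,D,r))
E
```

```text
(array([ 0.5185, -0.3415,  0.0385]), np.float64(0.0009019730184570283)) (array([ 0.5186, -0.3407,  0.0403]), np.float64(0.0005857652277490917)) (array([ 0.5177, -0.3417,  0.0388]), np.float64(0.000668514985632365))
(array([ 0.5373, -0.3463,  0.0383]), np.float64(0.0010064924526102972)) (array([ 0.5372, -0.3452,  0.0409]), np.float64(0.0005204214587635287)) (array([ 0.5362, -0.3467,  0.039 ]), np.float64(0.0010704355529227016))
(array([ 0.5565, -0.3434,  0.0383]), np.float64(0.0006741668343905098)) (array([ 0.5563, -0.3426,  0.0405]), np.float64(8.292176846690388e-05)) (array([ 0.5557, -0.3439,  0.039 ]), np.float64(0.0008381789315406122))
```

The block top is at 38 mm and level, so it is fully seated.

```bash
python3 -c "
from bench import bot; print(bot.hand_in())"
```

```text
the job is handed in; nothing more can be done
None
```

The long wax block is seated flat and fully down in the scanner nest, the tongs are back upright in their stand, and I handed the job in at about 28 s.

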